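# Set the check weights out by size on the weight board

### The job

Stand the four steel check weights upright on the four cork discs of the wooden board, one centred on each disc, in order of size: the largest on the disc next to the brass stop knob, then each next smaller one further along, the smallest at the far end. Do not tip any weight over on the way.

Things in the scene. Friction and masses are not known exactly. Their poses are not given: they have to be found in the camera images.
- weight_xl: the largest of four loose bright steel check weights, standing on the bench: an upright cylinder of diameter 44 mm and height 40 mm with a small knob on top, 54 mm tall in all. Grip it round the cylinder. Origin: centre of its underside, z up.
- weight_l: the second largest of four loose bright steel check weights, standing on the bench: an upright cylinder of diameter 36 mm and height 33 mm with a small knob on top, 46 mm tall in all. Grip it round the cylinder. Origin: centre of its underside, z up.
- weight_m: the third largest of four loose bright steel check weights, standing on the bench: an upright cylinder of diameter 28 mm and height 26 mm with a small knob on top, 37 mm tall in all. Grip it round the cylinder. Origin: centre of its underside, z up.
- weight_s: the smallest of four loose bright steel check weights, standing on the bench: an upright cylinder of diameter 20 mm and height 20 mm with a small knob on top, 30 mm tall in all. Grip it round the cylinder. Origin: centre of its underside, z up.
- rack: dark wooden board fixed beyond the weights, 64 (x) by 300 (y) by 12 mm high, with four cork discs 64 mm apart in a row along y. Origin: centre of its underside. One end has the stop knob, the other a flat wooden plug. A fixed vice stands to its left, beyond the leftmost weights: its screw handle, up to 0.1 m high, runs from about (x 0.52, y -0.09) to (0.58, 0.02): keep the gripper's body clear.
- mark_1: cork disc 1 of the row of four on the rack, counted from the rack's +y end: diameter 50 mm, 2 mm thick, fixed on the board; one weight's place. All four look alike. Origin: centre of its underside, on the board's top, 12 mm above the bench, so its upper face lies 14 mm above the bench.
- mark_2: cork disc 2 of the row of four on the rack, counted from the rack's +y end: diameter 50 mm, 2 mm thick, fixed on the board; one weight's place. All four look alike. Origin: centre of its underside, on the board's top, 12 mm above the bench, so its upper face lies 14 mm above the bench.
- mark_3: cork disc 3 of the row of four on the rack, counted from the rack's +y end: diameter 50 mm, 2 mm thick, fixed on the board; one weight's place. All four look alike. Origin: centre of its underside, on the board's top, 12 mm above the bench, so its upper face lies 14 mm above the bench.
- mark_4: cork disc 4 of the row of four on the rack, counted from the rack's +y end: diameter 50 mm, 2 mm thick, fixed on the board; one weight's place. All four look alike. Origin: centre of its underside, on the board's top, 12 mm above the bench, so its upper face lies 14 mm above the bench.
- stop_knob: round brass knob, 24 mm in diameter and 26 mm high, fixed upright on the board at one end of the row (either end, it changes), 42 mm beyond the centre of the last cork disc. Origin: centre of its underside.
There are look-alikes about, which are no part of the job. Leave any blue look-alike of the weight_m alone.

How it is judged (in metres and radians):
At the end, for the whole second after the job is handed in: Each weight stands upright (within 0.1 rad) and at rest on its own cork disc, its centre within 12 mm of the disc's centre, in order of size from the largest next to the stop knob to the smallest at the other end (((horizontal distance between stop_knob and mark_1 below 0.06 m and horizontal distance between weight_xl and mark_1 below 0.012 m and horizontal distance between weight_l and mark_2 below 0.012 m and horizontal distance between weight_m and mark_3 below 0.012 m and horizontal distance between weight_s and mark_4 below 0.012 m) or (horizontal distance between stop_knob and mark_4 below 0.06 m and horizontal distance between weight_xl and mark_4 below 0.012 m and horizontal distance between weight_l and mark_3 below 0.012 m and horizontal distance between weight_m and mark_2 below 0.012 m and horizontal distance between weight_s and mark_1 below 0.012 m)) and z of weight_xl in the frame of rack between 0.01 and 0.018 m and angle between each of weight_xl, weight_l, weight_m, weight_s's own z axis and vertical below 0.1 rad and linear speed of each of weight_xl, weight_l, weight_m, weight_s below 0.02 m/s and z of weight_l in the frame of rack between 0.01 and 0.018 m and z of weight_m in the frame of rack between 0.01 and 0.018 m and z of weight_s in the frame of rack between 0.01 and 0.018 m); the robot touches nothing.
It fails at once if a weight is tipped over (angle between any of weight_xl, weight_l, weight_m, weight_s's own z axis and vertical above 0.8 rad).
It also fails if it takes over 106 s, if anything falls off the work surface, if the arm or the gripper's body presses on something with over 40 N, if the wrist force passes 120 N, or if a joint passes its speed limit or range.

### The arm

A 6-joint arm with a two-finger parallel gripper is mounted at the origin on a cart in front of the work surface, level with it; the furniture and walls round the work are solid. World frame = base frame: x ahead of the robot, y to its left, z up, the work surface at z = 0. Lengths are in mm, angles in rad, forces in N, time in s.
With the tool pointing down it reaches from about 275 to 1000 mm from the base axis. Payload 8.4 kg.
Tool frame: the origin (TCP) lies at the very end of the fingers, on their centre line; the grasp point (between the pads) lies 19 mm behind it (r.tcp_to_grasp is the distance from the TCP to the grasp point, in mm); z points along the fingers, y is the line along which they close (so a half turn about z gives the same grasp; the last joint's range is limited). The gripper opens to 85 mm and grips with 20 to 120 N. Pads are 22 mm wide; open, the fingers measure 114 mm over their backs; the gripper's body (76 mm by 85 mm) begins 54 mm behind the grasp point. The pads swing forward as they close: fully open they stand 13 mm farther back than shut.
Start: joints at [1.321, 0.353, 1.633, -0, 1.155, -0.002], TCP at [153.293, 605.912, 231.281] pointing down, gripper open.
Joint ranges: [-2.63, 2.63], [-0.92, 2.1], [0.06, 2.66], [-1.3, 4.44], [0, 2.69], [-3.02, 3.02]. Speed limits (rad/s): [2.22, 2.22, 2.79, 3.14, 3.14, 3.14].

### API

Orientations are given as [roll, pitch, yaw] about the fixed x, y, z axes, in that order (R = Rz(yaw) Ry(pitch) Rx(roll)).
In Python, from rig import r gives the robot as it stands. The module is installed in compiled form; this text tells all that it offers.
- The arm moves only by the tool play_rows, never from a script. Its argument "rows" is a list of rows, each an object with "dp": the shift along the tool's x, y, z in units of 40 mm (1.0 is 40 mm), a list of three; "turn": the turn, a rotation vector about the tool's x, y, z in units of 6 degrees (1.0 is 6 degrees), a list of three; "fingers": the closure, from 0 (fully open) to 1 (shut). In form: [{"dp": [tx, ty, tz], "turn": [wx, wy, wz], "fingers": fingers}, ...]. A call has 1 to 5 rows; each row shifts and turns the commanded pose from where the row before left it, along the tool's axes as they then stand; what a row does not reach is not made up. A row lasts 1/12 s, in which the tool goes at most 41.7 mm and 7.16 degrees, less where a joint would pass 70% of its speed; a pose out of reach is approached as far as the arm can. A call is refused whole if a number of a shift passes 1 or a number of a turn 1, either way. A call with a gripper value outside its range is refused whole. The fingers move at their own pace and stop on an object; "force" is the grip in N (left out, the last holds). Time passes only in rows, so rows that do not move let the fingers close. It gives the time, the measured TCP pose, the force, the opening and the grip force at its end, in the units of the state.
- r.sense(): the state, without advancing time (a new reading comes with each control period).
- r.grab_frame(name): name is "scene" or "side" or "wrist"; returns a dict with "pixels" (480x640x3 uint8, red, green, blue), "fx", "fy", "cx", "cy" (pixels), "pose" (4x4, takes a point from camera to world coordinates). Camera axes: x right, y down, z forward; pixel columns grow to the right and rows downward; lengths in mm; the calibration is good to about 2 mm. The wrist camera is an equidistant fisheye: a pixel r from the principal point sees the ray r / f radians off the axis. A picture is of the moment at which its call begins. There is no depth.
- r.sign_off(): hands the job in; it is judged then, once.
The state is a dict: "clock": time; "qpos": joint angles; "qvel": joint speeds; "joint_efforts": joint torques, N m; "eef_pos": TCP position; "tcp_rot": TCP orientation; "contact_force": force on the tool from outside, world axes, zero at the start; "wrist_torque": the same for the moment, N m; "opening": opening from 0.0 (shut) to 1.0 (fully open); "grasp_force": force on a finger pad.
Only numpy, scipy, OpenCV 4.12 (cv2) and the standard library are available. Lean on these libraries where they do the work, as an engineer would, in place of code of your own. Each camera call takes 0.05 s, during which the arm holds its last target. There are 200 camera calls.

## Working session

There is one attempt and no reset: what is moved stays moved. The work goes in short steps, Python scripts to look and compute and a tool call to move; the robot and the scene stay as the last step left them, time stands still between calls to the robot, and variables do not carry over. Pictures are saved under pics/ and viewed, at most 14 in all, crops included, and the job is handed in when it is done.

Besides the shell and the picture viewer there is one more tool, called after "Emit:" as name([rows], argument=value, ...), one row to a line, values as JSON. play_rows: Moves the arm, as the interface text tells. Its arguments: {"type":"object","properties":{"rows":{"type":"array"},"force":{"type":"number"}},"required":["rows"]}

```bash
mkdir -p pics; cat > h.py <<'E'
from rig import r
import numpy as np, cv2
def save(f,n): cv2.imwrite('pics/'+n,f['pixels'][:,:,::-1])
def ray(f,u,v,fish=False):
    x=(u-f['cx'])/f['fx'];y=(v-f['cy'])/f['fy']
    if fish:
        t=np.hypot(x,y);s=np.sin(t)/t if t>1e-9 else 1
        d=np.array([x*s,y*s,np.cos(t)])
    else: d=np.array([x,y,1.])
    P=np.array(f['pose']);return P[:3,3],P[:3,:3]@d
def onz(f,u,v,z,fish=False):
    o,d=ray(f,u,v,fish);return o+d*(z-o[2])/d[2]
def proj(f,p,fish=False):
    P=np.array(f['pose']);c=P[:3,:3].T@(np.array(p)-P[:3,3])
    if fish:
        n=np.hypot(c[0],c[1]);t=np.arctan2(n,c[2]);a=c[:2]/max(n,1e-9)*t
    else: a=c[:2]/c[2]
    return np.array([f['cx']+f['fx']*a[0],f['cy']+f['fy']*a[1]])
E
python3 - <<'E'
from h import *
for n in('scene','side','wrist'):
    f=r.grab_frame(n);save(f,n+'0.png');print(n,f['fx'],f['cx'],f['cy'],np.round(f['pose'],3).tolist())
print(r.sense())
E
```

```text
scene 524.4509593035834 319.7488276221731 241.1168702313462 [[0.661, -0.476, 0.58, -168.771], [-0.75, -0.428, 0.504, -778.012], [0.008, -0.768, -0.64, 745.871], [0.0, 0.0, 0.0, 1.0]]
side 592.7976843194642 315.00401525572164 246.33550041308428 [[-1.0, 0.002, 0.013, 436.725], [-0.011, 0.472, -0.882, 620.801], [-0.008, -0.882, -0.472, 501.665], [0.0, 0.0, 0.0, 1.0]]
wrist 371.64829954431775 316.1111367113614 238.11083353985384 [[0.245, 0.928, 0.28, 81.857], [0.97, -0.234, -0.072, 623.114], [-0.001, 0.289, -0.957, 371.936], [0.0, 0.0, 0.0, 1.0]]
{'clock': 0.15, 'qpos': array([ 1.32059817e+00,  3.53525564e-01,  1.63391087e+00, -1.45190474e-06,
        1.15519743e+00, -2.37888999e-03]), 'qvel': array([-0.00062312, -0.0018597 , -0.00249518, -0.00049391,  0.00054197,
        0.00046924]), 'joint_efforts': array([-3.30710609e-04, -6.05635214e+01, -3.42340028e+01, -1.86968845e-05,
        6.13147306e-03, -1.85633729e-05]), 'eef_pos': array([153.21136894, 605.58515123, 230.73377529]), 'tcp_rot': array([-3.14055144e+00, -1.14923040e-06,  2.89377398e+00]), 'contact_force': array([-0.80702294, -0.63214217,  1.71735419]), 'wrist_torque': array([-0.01982048, -0.00760999, -0.0115673 ]), 'grasp_force': 0.0, 'opening': 1.0002516363173208}
```

View pics/scene0.png

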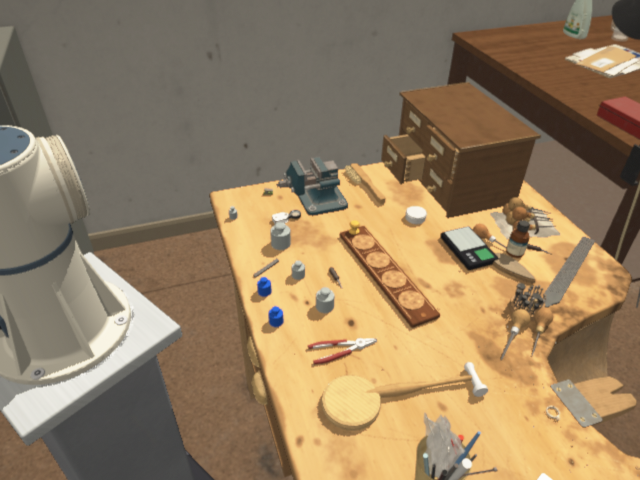

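View pics/side0.png

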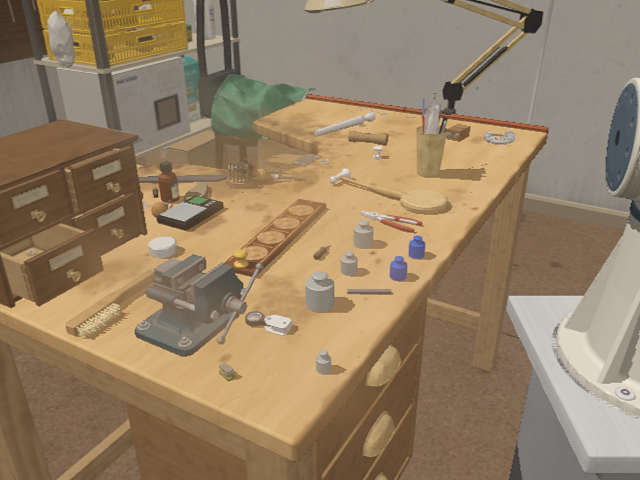

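Scene picture: steel candidates at about (281,236) xl, (325,300) l, (298,270) m and (233,214) s. Look-alikes are the blue ones at (264,287) and (276,317). The brass knob is at (353,228) and the discs run from (363,242) to (411,300). The side picture shows the same steel weights at (320,293), (363,236), (349,264) and (323,363). I'll check this in one close crop.

```bash
python3 - <<'E'
from h import *
a=cv2.imread('pics/scene0.png')[190:330,205:445];b=cv2.imread('pics/side0.png')[190:390,220:450]
a=cv2.resize(a,None,fx=3,fy=3,interpolation=2)[:, :720]
cv2.imwrite('pics/c1.png',a)
cv2.imwrite('pics/c2.png',cv2.resize(b,None,fx=3,fy=3,interpolation=2)[:600])
fs=r.grab_frame('scene');fd=r.grab_frame('side')
def tri(p,q):
    o1,d1=ray(fs,*p);o2,d2=ray(fd,*q)
    A=np.c_[d1,-d2];t=np.linalg.lstsq(A,o2-o1,rcond=None)[0]
    x,y=o1+t[0]*d1,o2+t[1]*d2;return np.round((x+y)/2,1),np.linalg.norm(x-y).round(1)
for n,p,q in[('xl',(281,236),(320,293)),('l',(325,300),(363,236)),('m',(298,270),(349,264)),('s',(233,214),(323,363)),('knob',(354,226),(240,256))]:print(n,tri(p,q))
for n,p in [('d1',(363,242)),('d4',(411,300))]: print(n,onz(fs,*p,14))
for p in [(304,208),(265,238)]: print('d side',onz(fd,*p,14))
E
```

```text
xl (array([ 442.6, -131.8,   20.5]), np.float64(3.8))
l (array([ 365.5, -326.8,   16.1]), np.float64(2.3))
m (array([ 394.2, -229.1,   14.1]), np.float64(1.8))
s (array([437. ,  18.8,   9.3]), np.float64(0.6))
knob (array([ 573.2, -233. ,   26.8]), np.float64(0.4))
d1 [ 555.03284456 -273.11163922   14.        ]
d4 [ 478.85184587 -448.89579697   14.        ]
d side [ 473.78213847 -451.67302995   14.        ]
d side [ 540.26274419 -322.47028702   14.        ]
```

View pics/c1.png

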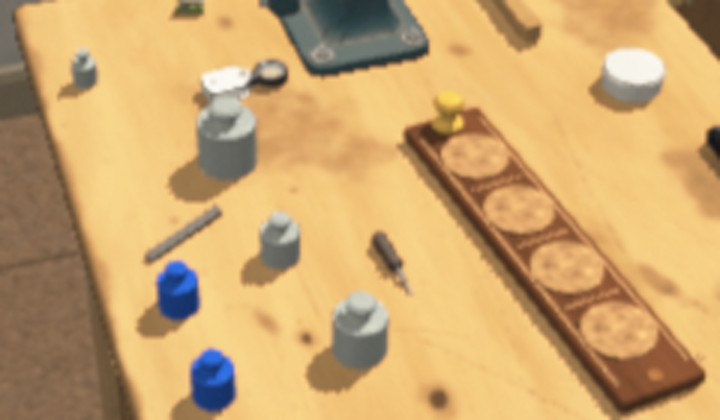

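View pics/c2.png

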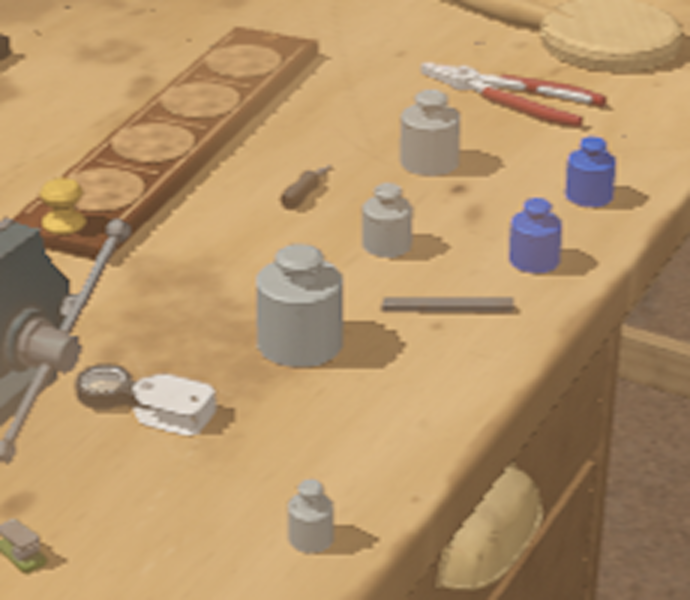

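The crops confirm the choice: four grey steel weights of distinct sizes, two blue ones to leave alone, and the brass knob at the +y end. So XL goes on mark_1, L on 2, M on 3 and S on 4. The row direction is about (0.397, 0.917), so tool yaw should be 1.162, which closes the fingers across the row. I'll turn first, then travel to above S.

Emit:
play_rows([
  {"dp": [0, 0, 0], "turn": [0, 0, 1], "fingers": 0},
  {"dp": [0, 0, 0], "turn": [0, 0, 1], "fingers": 0},
  {"dp": [0, 0, 0], "turn": [0, 0, 1], "fingers": 0},
  {"dp": [0, 0, 0], "turn": [0, 0, 1], "fingers": 0},
  {"dp": [0, 0, 0], "turn": [0, 0, 1], "fingers": 0},
])

```text
clock: 0.67
eef_pos: [153.3, 605.8, 231.2]
tcp_rot: [-3.141, 0.0, 2.365]
contact_force: [-0.5, -0.1, 0.2]
opening: 1.0
grasp_force: 0.0
```

Emit:
play_rows([
  {"dp": [0, 0, 0], "turn": [0, 0, 1], "fingers": 0},
  {"dp": [0, 0, 0], "turn": [0, 0, 1], "fingers": 0},
  {"dp": [0, 0, 0], "turn": [0, 0, 1], "fingers": 0},
  {"dp": [0, 0, 0], "turn": [0, 0, 1], "fingers": 0},
  {"dp": [0, 0, 0], "turn": [0, 0, 1], "fingers": 0},
])

```text
clock: 1.08
eef_pos: [153.3, 605.8, 231.2]
tcp_rot: [-3.141, 0.0, 1.841]
contact_force: [-0.4, 0.4, -0.4]
opening: 0.999
grasp_force: 0.0
```

Emit:
play_rows([
  {"dp": [0, 0, 0], "turn": [0, 0, 1], "fingers": 0},
  {"dp": [0, 0, 0], "turn": [0, 0, 1], "fingers": 0},
  {"dp": [0, 0, 0], "turn": [0, 0, 1], "fingers": 0},
  {"dp": [0, 0, 0], "turn": [0, 0, 1], "fingers": 0},
  {"dp": [0, 0, 0], "turn": [0, 0, 1], "fingers": 0},
])

```text
clock: 1.5
eef_pos: [153.3, 605.8, 231.1]
tcp_rot: [-3.142, 0.0, 1.318]
contact_force: [-0.2, -0.1, -0.2]
opening: 0.998
grasp_force: 0.0
```

Emit:
play_rows([
  {"dp": [0, 0, 0], "turn": [0, 0, 1], "fingers": 0},
  {"dp": [0, 0, 0], "turn": [0, 0, 0.54], "fingers": 0},
  {"dp": [0, 0, 0], "turn": [0, 0, 0], "fingers": 0},
])

```text
clock: 1.75
eef_pos: [153.3, 605.8, 231.2]
tcp_rot: [3.142, 0.0, 1.159]
contact_force: [0.1, 0.3, 0.3]
opening: 1.0
grasp_force: 0.0
```

Emit:
play_rows([
  {"dp": [-0.626, 0.725, 0.13], "turn": [0, 0, 0], "fingers": 0},
  {"dp": [-0.626, 0.725, 0.13], "turn": [0, 0, 0], "fingers": 0},
  {"dp": [-0.626, 0.725, 0.13], "turn": [0, 0, 0], "fingers": 0},
  {"dp": [-0.626, 0.725, 0.13], "turn": [0, 0, 0], "fingers": 0},
  {"dp": [-0.626, 0.725, 0.13], "turn": [0, 0, 0], "fingers": 0},
])

```text
clock: 2.17
eef_pos: [236.8, 431.7, 205.0]
tcp_rot: [3.141, -0.0, 1.165]
contact_force: [2.0, 0.4, 0.6]
opening: 0.997
grasp_force: 0.0
```

Emit:
play_rows([
  {"dp": [-0.626, 0.725, 0.13], "turn": [0, 0, 0], "fingers": 0},
  {"dp": [-0.626, 0.725, 0.13], "turn": [0, 0, 0], "fingers": 0},
  {"dp": [-0.626, 0.725, 0.13], "turn": [0, 0, 0], "fingers": 0},
  {"dp": [-0.626, 0.725, 0.13], "turn": [0, 0, 0], "fingers": 0},
  {"dp": [-0.626, 0.725, 0.13], "turn": [0, 0, 0], "fingers": 0},
])

```text
clock: 2.58
eef_pos: [320.1, 259.2, 179.3]
tcp_rot: [3.141, -0.001, 1.165]
contact_force: [0.6, -1.1, 0.4]
opening: 1.0
grasp_force: 0.0
```

Emit:
play_rows([
  {"dp": [-0.626, 0.725, 0.13], "turn": [0, 0, 0], "fingers": 0},
  {"dp": [-0.626, 0.725, 0.13], "turn": [0, 0, 0], "fingers": 0},
  {"dp": [-0.626, 0.725, 0.13], "turn": [0, 0, 0], "fingers": 0},
  {"dp": [-0.626, 0.725, 0.13], "turn": [0, 0, 0], "fingers": 0},
  {"dp": [-0.626, 0.725, 0.13], "turn": [0, 0, 0], "fingers": 0},
])

```text
clock: 3.0
eef_pos: [403.6, 86.5, 153.4]
tcp_rot: [3.141, -0.001, 1.164]
contact_force: [0.8, 0.8, -0.5]
opening: 0.997
grasp_force: 0.0
```

Emit:
play_rows([
  {"dp": [-0.626, 0.725, 0.13], "turn": [0, 0, 0], "fingers": 0},
  {"dp": [-0.626, 0.725, 0.13], "turn": [0, 0, 0], "fingers": 0},
  {"dp": [0, 0, 0], "turn": [0, 0, 0], "fingers": 0},
])

```text
clock: 3.25
eef_pos: [438.9, 14.4, 142.6]
tcp_rot: [3.139, 0.001, 1.16]
contact_force: [-0.2, 0.7, 0.8]
opening: 0.996
grasp_force: 0.0
```

```bash
python3 - <<'E'
from h import *
f=r.grab_frame('wrist');save(f,'w1.png')
print(r.sense()['eef_pos'],f['pose'].round(2).tolist())
for n,p in [('s',(437,18.8,20)),('xl',(442.6,-131.8,40)),('tcp',r.sense()['eef_pos'])]: print(n,proj(f,p,True))
E
```

```text
[437.41765044  16.48436048 142.63298508] [[0.92, -0.38, -0.11, 467.84], [-0.4, -0.88, -0.27, 81.42], [0.0, 0.29, -0.96, 283.89], [0.0, 0.0, 0.0, 1.0]]
s [310.611684   225.20958963]
xl [388.47264552 387.54443327]
tcp [310.4503246  303.72888277]
```

View pics/w1.png

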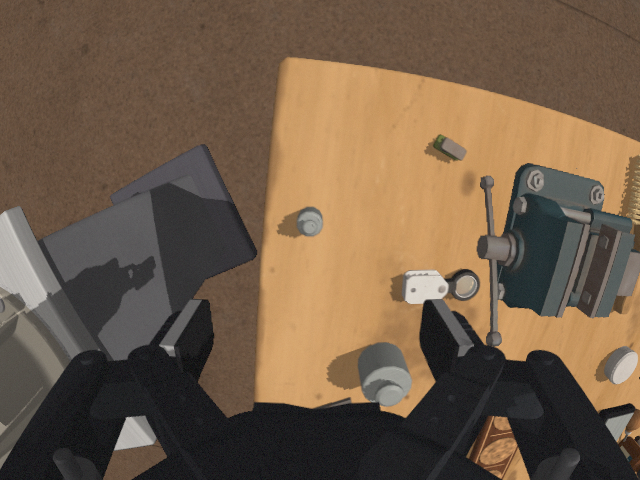

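Wrist picture: S is at (311,222), where the estimate predicted it (311,225). XL is at (384,372). I'll measure S by mask, then descend.

```bash
cat >> h.py <<'E'
U=np.array([.397,.918]);V=np.array([.918,-.397])
def blob(f,p,h,fish=True,w=22):
    """centroid of low-saturation blob near predicted point p, cast on plane h"""
    u,v=proj(f,p,fish).astype(int);im=f['pixels'][v-w:v+w,u-w:u+w]
    hsv=cv2.cvtColor(np.ascontiguousarray(im),cv2.COLOR_RGB2HSV)
    m=((hsv[...,1]<70)&(hsv[...,2]>70)).astype(np.uint8)
    n,l,s,c=cv2.connectedComponentsWithStats(cv2.morphologyEx(m,cv2.MORPH_OPEN,np.ones((3,3))))
    i=1+np.argmax(s[1:,4]);cc=c[i]+[u-w,v-w]
    return cc.round(1),s[i].tolist(),onz(f,*cc,h,fish).round(1)
def go(x,y,z=None):
    e=r.sense()['eef_pos'];d=np.array([x,y])-e[:2]
    print('from',e.round(1),'units x %.3f y %.3f'%(d@U/40,d@V/40), '' if z is None else 'z %.3f'%((e[2]-z)/40))
E
python3 - <<'E'
from h import *
f=r.grab_frame('wrist')
print(blob(f,(437,19,10),12),blob(f,(442.6,-131.8,22),24,w=38))
fs=r.grab_frame('scene');fd=r.grab_frame('side')
for n,p,h,w in[('s',(437,19,10),12,14),('xl',(442.6,-132,22),24,26),('m',(394,-229,14),16,18),('l',(365.5,-327,17),20,22)]:
    print(n,blob(fs,p,h,False,w),blob(fd,p,h,False,w))
go(437,19,4)
E
```

```text
(array([312.7, 223.1]), [9, 8, 26, 29, 621], array([436.5,  20. ,  12. ])) (array([386.5, 375.1]), [12, 7, 54, 63, 2635], array([ 442. , -128.6,   24. ]))
s (array([232.6, 212.4]), [11, 7, 8, 13, 85], array([438.6,  21.2,  12. ])) (array([323.1, 362.4]), [8, 2, 15, 24, 299], array([436.7,  21.1,  12. ]))
xl (array([281.3, 229.6]), [17, 0, 29, 40, 676], array([ 458.4, -119.5,   24. ])) (array([319.4, 292.2]), [13, 6, 29, 41, 1002], array([ 441.9, -126.7,   24. ]))
m (array([298. , 270.1]), [13, 9, 13, 19, 208], array([ 393.6, -230.6,   16. ])) (array([347.8, 263.7]), [11, 6, 14, 25, 300], array([ 395.5, -226. ,   16. ]))
l (array([324.5, 299.9]), [14, 9, 18, 26, 394], array([ 363.6, -328.4,   20. ])) (array([358.6, 251.9]), [16, 34, 6, 10, 54], array([ 376.1, -259. ,   20. ]))
from [435.9  19.6 142.9] units x -0.003 y 0.033 z 3.471
```

Emit:
play_rows([
  {"dp": [0, 0.02, 0.8], "turn": [0, 0, 0], "fingers": 0},
  {"dp": [0, 0, 0.8], "turn": [0, 0, 0], "fingers": 0},
  {"dp": [0, 0, 0.8], "turn": [0, 0, 0], "fingers": 0},
  {"dp": [0, 0, 0.6], "turn": [0, 0, 0], "fingers": 0},
  {"dp": [0, 0, 0.45], "turn": [0, 0, 0], "fingers": 0},
])

```text
clock: 3.87
eef_pos: [435.7, 20.5, 3.3]
tcp_rot: [-3.14, 0.001, 1.165]
contact_force: [-0.5, 0.3, -0.4]
opening: 0.999
grasp_force: 0.0
```

Emit:
play_rows([
  {"dp": [0, 0, 0], "turn": [0, 0, 0], "fingers": 0.5},
  {"dp": [0, 0, 0], "turn": [0, 0, 0], "fingers": 0.6},
  {"dp": [0, 0, 0], "turn": [0, 0, 0], "fingers": 0.7},
  {"dp": [0, 0, 0], "turn": [0, 0, 0], "fingers": 0.8},
  {"dp": [0, 0, 0], "turn": [0, 0, 0], "fingers": 1},
], force=40)

```text
clock: 4.28
eef_pos: [438.0, 19.2, 6.1]
tcp_rot: [3.139, -0.001, 1.162]
contact_force: [-0.2, 0.1, -0.5]
opening: 0.295
grasp_force: 0.0
```

Emit:
play_rows([
  {"dp": [0, 0, 0], "turn": [0, 0, 0], "fingers": 1},
  {"dp": [0, 0, 0], "turn": [0, 0, 0], "fingers": 1},
  {"dp": [0, 0, 0], "turn": [0, 0, 0], "fingers": 1},
  {"dp": [0, 0, 0], "turn": [0, 0, 0], "fingers": 1},
  {"dp": [0, 0, 0], "turn": [0, 0, 0], "fingers": 1},
])

```text
clock: 4.7
eef_pos: [437.9, 19.1, 6.1]
tcp_rot: [3.14, -0.001, 1.161]
contact_force: [-0.7, 2.5, 11.0]
opening: 0.215
grasp_force: 38.7
```

Emit:
play_rows([
  {"dp": [0, 0, -0.2], "turn": [0, 0, 0], "fingers": 1},
  {"dp": [0, 0, -0.6], "turn": [0, 0, 0], "fingers": 1},
  {"dp": [0, 0, -0.8], "turn": [0, 0, 0], "fingers": 1},
  {"dp": [0, 0, -0.8], "turn": [0, 0, 0], "fingers": 1},
  {"dp": [0, 0, -0.6], "turn": [0, 0, 0], "fingers": 1},
])

```text
clock: 5.12
eef_pos: [437.4, 18.8, 127.9]
tcp_rot: [3.14, -0.001, 1.162]
contact_force: [0.4, -0.2, -0.5]
opening: 0.213
grasp_force: 39.2
```

Emit:
play_rows([
  {"dp": [-0.4, 0.2, 0], "turn": [0, 0, 0], "fingers": 1},
  {"dp": [-0.76, 0.42, 0], "turn": [0, 0, 0], "fingers": 1},
  {"dp": [-0.76, 0.42, 0], "turn": [0, 0, 0], "fingers": 1},
  {"dp": [-0.76, 0.42, 0], "turn": [0, 0, 0], "fingers": 1},
  {"dp": [-0.76, 0.42, 0], "turn": [0, 0, 0], "fingers": 1},
])

```text
clock: 5.53
eef_pos: [451.2, -138.8, 126.0]
tcp_rot: [3.14, -0.0, 1.162]
contact_force: [0.5, -0.4, -1.5]
opening: 0.214
grasp_force: 39.2
```

Emit:
play_rows([
  {"dp": [-0.76, 0.42, 0], "turn": [0, 0, 0], "fingers": 1},
  {"dp": [-0.76, 0.42, 0], "turn": [0, 0, 0], "fingers": 1},
  {"dp": [-0.76, 0.42, 0], "turn": [0, 0, 0], "fingers": 1},
  {"dp": [-0.76, 0.42, 0], "turn": [0, 0, 0], "fingers": 1},
  {"dp": [-0.76, 0.42, 0], "turn": [0, 0, 0], "fingers": 1},
])

```text
clock: 5.95
eef_pos: [467.6, -312.0, 125.9]
tcp_rot: [3.141, 0.0, 1.161]
contact_force: [1.7, 1.2, -1.0]
opening: 0.213
grasp_force: 39.2
```

Emit:
play_rows([
  {"dp": [-0.76, 0.42, 0], "turn": [0, 0, 0], "fingers": 1},
  {"dp": [-0.76, 0.42, 0], "turn": [0, 0, 0], "fingers": 1},
  {"dp": [-0.76, 0.42, 0], "turn": [0, 0, 0], "fingers": 1},
  {"dp": [-0.84, 0.36, 0], "turn": [0, 0, 0], "fingers": 1},
  {"dp": [0, 0, 0], "turn": [0, 0, 0], "fingers": 1},
])

```text
clock: 6.37
eef_pos: [477.8, -456.7, 126.3]
tcp_rot: [3.138, 0.003, 1.159]
contact_force: [-0.6, -0.2, -0.4]
opening: 0.212
grasp_force: 39.3
```

```bash
python3 - <<'E'
from h import *
f=r.grab_frame('wrist');save(f,'w2.png')
print(r.sense()['eef_pos'])
for p in [(478.5,-449.5,14),(555,-273.1,14)]: print(proj(f,p,True))
E
```

```text
[ 477.36171846 -453.63557166  125.73718762]
[311.90872919 223.61043937]
[311.23930229 -43.01832242]
```

View pics/w2.png

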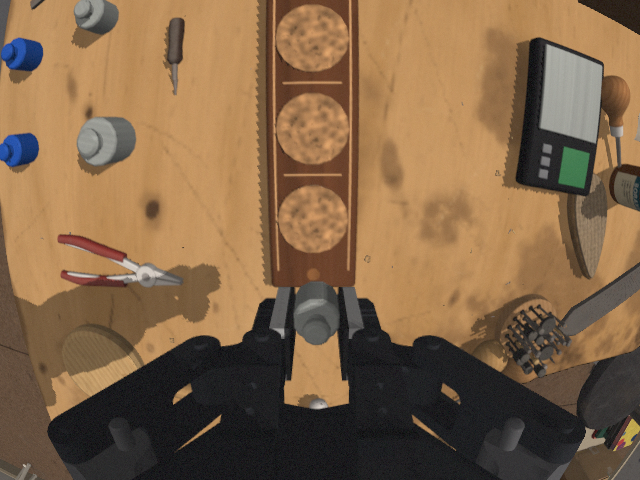

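Wrist picture: S is held upright between the pads at (317,310). The cork discs are at (312,219), (313,128) and (312,38), in line with the tool. I'll fit the disc centres and the held weight's offset.

```bash
cat >> h.py <<'E'
def discs(f,pts,fish=True,w=48):
    out=[]
    for p in pts:
        u,v=proj(f,p,fish).astype(int);v0=max(v-w,0);u0=max(u-w,0)
        im=np.ascontiguousarray(f['pixels'][v0:v+w,u0:u+w])
        hsv=cv2.cvtColor(im,cv2.COLOR_RGB2HSV);m=((hsv[...,2]>130)).astype(np.uint8)
        yy,xx=np.mgrid[:m.shape[0],:m.shape[1]];m[np.hypot(xx+u0-u,yy+v0-v)>w*.9]=0
        m=cv2.morphologyEx(m,cv2.MORPH_OPEN,np.ones((7,7)))
        n,l,s,c=cv2.connectedComponentsWithStats(m)
        i=min(range(1,n),key=lambda i:np.hypot(*(c[i]+[u0-u,v0-v])) if s[i,4]>200 else 999)
        k,_=cv2.findContours((l==i).astype(np.uint8),0,1)
        b=cv2.boundingRect(max(k,key=cv2.contourArea));cc=np.array([u0+b[0]+(b[2]-1)/2,v0+b[1]+(b[3]-1)/2])
        out.append((cc,b[2:],onz(f,*cc,14,fish).round(1)))
    return out
E
python3 - <<'E'
from h import *
f=r.grab_frame('wrist');e=r.sense()['eef_pos'];print(e)
M=lambda k:(478.5+k*.397*64,-449.5+k*.918*64,14)
for o in discs(f,[M(0),M(1)]):print(o)
for z,p in((150,(316,330)),(140,(317,322))): 
    q=onz(f,*p,z,True);d=q[:2]-e[:2];print('held',q.round(1),d@U,d@V)
E
```

```text
[ 477.12127966 -451.51740841  125.37749849]
(array([317., 223.]), (73, 67), array([ 481.5, -447. ,   14. ]))
(array([316.5, 133. ]), (76, 71), array([ 506.2, -389.5,   14. ]))
held [ 478.6 -451.1  150. ] 0.9852523909156647 1.2061159230107816
held [ 478.1 -453.4  140. ] -1.3514248014076875 1.6075958344164358
```

Emit:
play_rows([
  {"dp": [0.11, 0, 0.5], "turn": [0, 0, 0], "fingers": 1},
  {"dp": [0, 0, 0.8], "turn": [0, 0, 0], "fingers": 1},
  {"dp": [0, 0, 0.8], "turn": [0, 0, 0], "fingers": 1},
  {"dp": [0, 0, 0.35], "turn": [0, 0, 0], "fingers": 1},
  {"dp": [0, 0, 0.1], "turn": [0, 0, 0], "fingers": 1},
])

```text
clock: 6.88
eef_pos: [477.9, -443.7, 20.5]
tcp_rot: [-3.137, -0.002, 1.163]
contact_force: [0.7, -0.3, -0.4]
opening: 0.211
grasp_force: 39.3
```

Emit:
play_rows([
  {"dp": [0, 0, 0], "turn": [0, 0, 0], "fingers": 1},
  {"dp": [0, 0, 0], "turn": [0, 0, 0], "fingers": 1},
])

```text
clock: 7.05
eef_pos: [480.3, -446.6, 24.3]
tcp_rot: [3.14, 0.0, 1.162]
contact_force: [-0.2, -1.0, 0.4]
opening: 0.213
grasp_force: 39.3
```

Emit:
play_rows([
  {"dp": [0, 0, 0.05], "turn": [0, 0, 0], "fingers": 1},
  {"dp": [0, 0, 0.03], "turn": [0, 0, 0], "fingers": 1},
  {"dp": [0, 0, 0], "turn": [0, 0, 0], "fingers": 1},
  {"dp": [0, 0, 0], "turn": [0, 0, 0], "fingers": 1},
])

```text
clock: 7.38
eef_pos: [479.7, -446.6, 20.4]
tcp_rot: [3.141, 0.0, 1.162]
contact_force: [0.8, 0.3, -1.7]
opening: 0.211
grasp_force: 39.3
```

Emit:
play_rows([
  {"dp": [0, 0, 0.03], "turn": [0, 0, 0], "fingers": 1},
  {"dp": [0, 0, 0], "turn": [0, 0, 0], "fingers": 1},
  {"dp": [0, 0, 0], "turn": [0, 0, 0], "fingers": 1},
])

```text
clock: 7.63
eef_pos: [479.8, -446.7, 20.1]
tcp_rot: [3.141, 0.0, 1.162]
contact_force: [-3.2, 2.7, 11.6]
opening: 0.209
grasp_force: 40.6
```

Emit:
play_rows([
  {"dp": [0, 0, 0], "turn": [0, 0, 0], "fingers": 0.7},
  {"dp": [0, 0, 0], "turn": [0, 0, 0], "fingers": 0.5},
  {"dp": [0, 0, 0], "turn": [0, 0, 0], "fingers": 0.2},
  {"dp": [0, 0, 0], "turn": [0, 0, 0], "fingers": 0},
  {"dp": [0, 0, 0], "turn": [0, 0, 0], "fingers": 0},
])

```text
clock: 8.05
eef_pos: [479.4, -446.3, 18.3]
tcp_rot: [-3.141, -0.0, 1.162]
contact_force: [0.4, 0.1, 0.1]
opening: 0.853
grasp_force: 0.0
```

Emit:
play_rows([
  {"dp": [0, 0, -0.3], "turn": [0, 0, 0], "fingers": 0},
  {"dp": [0, 0, -0.8], "turn": [0, 0, 0], "fingers": 0},
  {"dp": [0, 0, -0.9], "turn": [0, 0, 0], "fingers": 0},
  {"dp": [0, 0, -0.7], "turn": [0, 0, 0], "fingers": 0},
  {"dp": [0, 0, -0.2], "turn": [0, 0, 0], "fingers": 0},
])

```text
clock: 8.47
eef_pos: [481.5, -448.2, 140.4]
tcp_rot: [3.135, 0.002, 1.162]
contact_force: [0.8, -0.9, 0.8]
opening: 1.0
grasp_force: 0.0
```

Emit:
play_rows([
  {"dp": [0.59, -0.59, 0], "turn": [0, 0, 0], "fingers": 0},
  {"dp": [0.59, -0.59, 0], "turn": [0, 0, 0], "fingers": 0},
  {"dp": [0.59, -0.59, 0], "turn": [0, 0, 0], "fingers": 0},
  {"dp": [0.59, -0.59, 0], "turn": [0, 0, 0], "fingers": 0},
  {"dp": [0.59, -0.59, 0], "turn": [0, 0, 0], "fingers": 0},
])

```text
clock: 8.88
eef_pos: [417.2, -289.7, 134.6]
tcp_rot: [-3.142, -0.0, 1.161]
contact_force: [0.5, 1.0, -0.3]
opening: 1.001
grasp_force: 0.0
```

Emit:
play_rows([
  {"dp": [0.59, -0.59, 0], "turn": [0, 0, 0], "fingers": 0},
  {"dp": [0.5, -0.5, 0], "turn": [0, 0, 0], "fingers": 0},
  {"dp": [0, 0, 0], "turn": [0, 0, 0], "fingers": 0},
  {"dp": [0, 0, 0], "turn": [0, 0, 0], "fingers": 0},
])

```text
clock: 9.22
eef_pos: [395.0, -232.7, 134.9]
tcp_rot: [3.141, 0.0, 1.163]
contact_force: [0.1, -0.7, 0.4]
opening: 1.0
grasp_force: 0.0
```

```bash
python3 - <<'E'
from h import *
f=r.grab_frame('wrist');save(f,'w3.png')
fd=r.grab_frame('side');print('S placed',blob(fd,(480,-447,24),26,False,14))
fs=r.grab_frame('scene');print('S placed',blob(fs,(480,-447,24),26,False,14))
print('M',blob(f,(394.5,-228.5,14),16,True,34))
go(394.5,-228.5,4)
E
```

```text
S placed (array([300.5, 204.4]), [11, 10, 7, 11, 51], array([ 480.1, -442.6,   26. ]))
S placed (array([411.3, 294.6]), [10, 6, 10, 16, 128], array([ 480.6, -446.7,   26. ]))
M (array([313.4, 227.6]), [16, 15, 39, 43, 1315], array([ 394.5, -229.8,   16. ]))
from [ 396.3 -234.7  134.9] units x 0.124 y -0.104 z 3.272
```

View pics/w3.png

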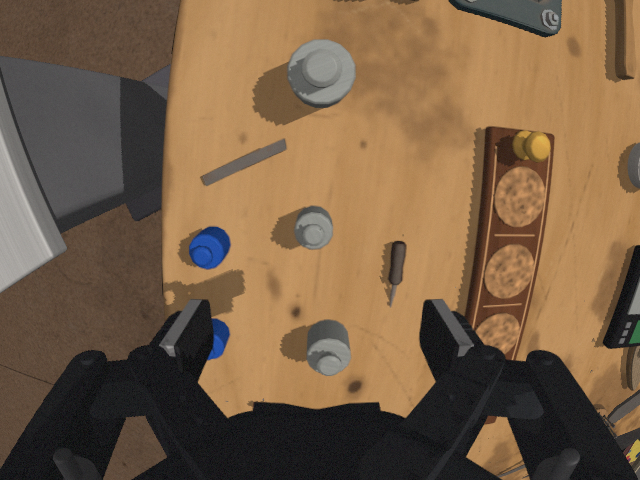

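Wrist picture: M is at (313,228). The nearer blue look-alike at (209,248) is close to where an open finger would come down, so I'll partly close before descending. S stands on disc 4 within about 3 mm.

Emit:
play_rows([
  {"dp": [0.1, -0.08, 0.3], "turn": [0, 0, 0], "fingers": 0.4},
  {"dp": [0, 0, 0.4], "turn": [0, 0, 0], "fingers": 0.4},
  {"dp": [0, 0, 0.6], "turn": [0, 0, 0], "fingers": 0.4},
  {"dp": [0, 0, 0.7], "turn": [0, 0, 0], "fingers": 0.4},
  {"dp": [0, 0, 0.7], "turn": [0, 0, 0], "fingers": 0.4},
])

```text
clock: 9.78
eef_pos: [395.2, -230.2, 25.7]
tcp_rot: [3.139, 0.0, 1.161]
contact_force: [1.2, -0.6, 0.5]
opening: 0.6
grasp_force: 0.0
```

Emit:
play_rows([
  {"dp": [0, 0, 0.4], "turn": [0, 0, 0], "fingers": 0.4},
  {"dp": [0, 0, 0.14], "turn": [0, 0, 0], "fingers": 0.4},
  {"dp": [0, 0, 0], "turn": [0, 0, 0], "fingers": 0.4},
  {"dp": [0, 0, 0], "turn": [0, 0, 0], "fingers": 0.5},
  {"dp": [0, 0, 0], "turn": [0, 0, 0], "fingers": 0.6},
])

```text
clock: 10.2
eef_pos: [395.0, -229.6, 5.8]
tcp_rot: [3.14, 0.0, 1.161]
contact_force: [1.0, 0.3, 1.1]
opening: 0.403
grasp_force: 0.0
```

Emit:
play_rows([
  {"dp": [0, 0, 0], "turn": [0, 0, 0], "fingers": 0.7},
  {"dp": [0, 0, 0], "turn": [0, 0, 0], "fingers": 0.8},
  {"dp": [0, 0, 0], "turn": [0, 0, 0], "fingers": 1},
  {"dp": [0, 0, 0], "turn": [0, 0, 0], "fingers": 1},
  {"dp": [0, 0, 0], "turn": [0, 0, 0], "fingers": 1},
])

```text
clock: 10.62
eef_pos: [395.0, -229.5, 6.1]
tcp_rot: [3.139, 0.0, 1.162]
contact_force: [-1.8, -0.7, 7.4]
opening: 0.311
grasp_force: 39.3
```

Emit:
play_rows([
  {"dp": [0, 0, -0.2], "turn": [0, 0, 0], "fingers": 1},
  {"dp": [0, 0, -0.6], "turn": [0, 0, 0], "fingers": 1},
  {"dp": [0, 0, -0.8], "turn": [0, 0, 0], "fingers": 1},
  {"dp": [0, 0, -0.8], "turn": [0, 0, 0], "fingers": 1},
  {"dp": [0, 0, -0.4], "turn": [0, 0, 0], "fingers": 1},
])

```text
clock: 11.03
eef_pos: [395.2, -229.4, 120.8]
tcp_rot: [3.138, 0.0, 1.162]
contact_force: [0.1, -1.0, -2.1]
opening: 0.312
grasp_force: 39.6
```

Emit:
play_rows([
  {"dp": [-0.3, 0.48, 0], "turn": [0, 0, 0], "fingers": 1},
  {"dp": [-0.43, 0.69, 0], "turn": [0, 0, 0], "fingers": 1},
  {"dp": [-0.43, 0.69, 0], "turn": [0, 0, 0], "fingers": 1},
  {"dp": [-0.43, 0.69, 0], "turn": [0, 0, 0], "fingers": 1},
  {"dp": [-0.43, 0.69, 0], "turn": [0, 0, 0], "fingers": 1},
])

```text
clock: 11.45
eef_pos: [481.6, -355.7, 118.1]
tcp_rot: [3.141, 0.0, 1.162]
contact_force: [0.7, -1.0, -1.5]
opening: 0.31
grasp_force: 39.7
```

Emit:
play_rows([
  {"dp": [-0.35, 0.56, 0], "turn": [0, 0, 0], "fingers": 1},
  {"dp": [-0.2, 0.32, 0], "turn": [0, 0, 0], "fingers": 1},
  {"dp": [0, 0, 0], "turn": [0, 0, 0], "fingers": 1},
  {"dp": [0, 0, 0], "turn": [0, 0, 0], "fingers": 1},
])

```text
clock: 11.78
eef_pos: [504.2, -388.7, 117.2]
tcp_rot: [-3.141, -0.0, 1.161]
contact_force: [-1.3, 0.2, -1.9]
opening: 0.314
grasp_force: 39.7
```

```bash
python3 - <<'E'
from h import *
f=r.grab_frame('wrist');save(f,'w4.png')
M=lambda k:(480+k*.397*64,-448+k*.918*64,14)
for o in discs(f,[M(1),M(2)]):print(o)
go(*M(1)[:2],20.1)
e=r.sense()['eef_pos'];print(blob(f,e+[0,0,10],e[2]+9,True,40))
E
```

```text
(array([319.5, 235.5]), (74, 68), array([ 507. , -388.6,   14. ]))
(array([319.5, 142.5]), (78, 74), array([ 532. , -330.6,   14. ]))
from [ 503.7 -387.9  117. ] units x -0.013 y 0.054 z 2.423
(array([315. , 316.2]), [9, 0, 69, 80, 4440], array([ 504. , -388.5,  126. ]))
```

View pics/w4.png

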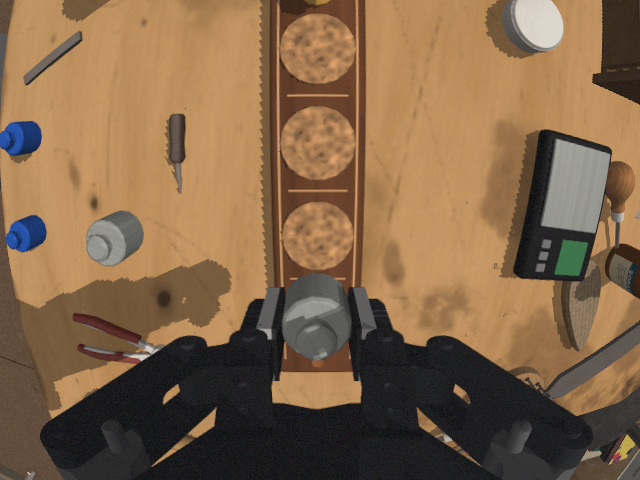

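Wrist picture: M is held upright at (317,316). Disc 3 is at (319,236), which agrees with the estimate to about 2 mm. Next I'll shift slightly and lower it.

Emit:
play_rows([
  {"dp": [0, 0.06, 0.5], "turn": [0, 0, 0], "fingers": 1},
  {"dp": [0, 0, 0.8], "turn": [0, 0, 0], "fingers": 1},
  {"dp": [0, 0, 0.7], "turn": [0, 0, 0], "fingers": 1},
  {"dp": [0, 0, 0.28], "turn": [0, 0, 0], "fingers": 1},
  {"dp": [0, 0, 0.08], "turn": [0, 0, 0], "fingers": 1},
])

```text
clock: 12.25
eef_pos: [504.6, -387.6, 20.5]
tcp_rot: [-3.137, -0.001, 1.162]
contact_force: [-0.3, -0.2, -1.1]
opening: 0.311
grasp_force: 39.7
```

Emit:
play_rows([
  {"dp": [0, 0, 0], "turn": [0, 0, 0], "fingers": 1},
  {"dp": [0, 0, 0], "turn": [0, 0, 0], "fingers": 1},
  {"dp": [0, 0, 0.05], "turn": [0, 0, 0], "fingers": 1},
  {"dp": [0, 0, 0], "turn": [0, 0, 0], "fingers": 1},
  {"dp": [0, 0, 0], "turn": [0, 0, 0], "fingers": 1},
])

```text
clock: 12.67
eef_pos: [507.1, -390.0, 21.5]
tcp_rot: [3.14, 0.0, 1.162]
contact_force: [0.1, -0.2, -1.1]
opening: 0.314
grasp_force: 39.7
```

Emit:
play_rows([
  {"dp": [0, 0, 0.04], "turn": [0, 0, 0], "fingers": 1},
  {"dp": [0, 0, 0], "turn": [0, 0, 0], "fingers": 1},
  {"dp": [0, 0, 0], "turn": [0, 0, 0], "fingers": 1},
])

```text
clock: 12.92
eef_pos: [507.2, -390.1, 20.2]
tcp_rot: [3.14, 0.0, 1.162]
contact_force: [-2.4, 1.3, 8.6]
opening: 0.309
grasp_force: 40.6
```

Emit:
play_rows([
  {"dp": [0, 0, 0], "turn": [0, 0, 0], "fingers": 0.6},
  {"dp": [0, 0, 0], "turn": [0, 0, 0], "fingers": 0.4},
  {"dp": [0, 0, 0], "turn": [0, 0, 0], "fingers": 0.1},
  {"dp": [0, 0, 0], "turn": [0, 0, 0], "fingers": 0},
  {"dp": [0, 0, 0], "turn": [0, 0, 0], "fingers": 0},
])

```text
clock: 13.33
eef_pos: [506.6, -389.6, 18.8]
tcp_rot: [-3.141, -0.0, 1.162]
contact_force: [0.4, 0.8, 0.5]
opening: 0.939
grasp_force: 0.0
```

Emit:
play_rows([
  {"dp": [0, 0, -0.3], "turn": [0, 0, 0], "fingers": 0},
  {"dp": [0, 0, -0.8], "turn": [0, 0, 0], "fingers": 0},
  {"dp": [0, 0, -0.9], "turn": [0, 0, 0], "fingers": 0},
  {"dp": [0, 0, -0.7], "turn": [0, 0, 0], "fingers": 0},
  {"dp": [0, 0, -0.2], "turn": [0, 0, 0], "fingers": 0},
])

```text
clock: 13.75
eef_pos: [508.8, -391.3, 140.7]
tcp_rot: [3.135, 0.002, 1.162]
contact_force: [0.4, -0.7, -0.1]
opening: 1.0
grasp_force: 0.0
```

Emit:
play_rows([
  {"dp": [0, -0.6, 0], "turn": [0, 0, 0], "fingers": 0},
  {"dp": [0, -0.9, 0], "turn": [0, 0, 0], "fingers": 0},
  {"dp": [0, -0.9, 0], "turn": [0, 0, 0], "fingers": 0},
  {"dp": [0, -0.9, 0], "turn": [0, 0, 0], "fingers": 0},
  {"dp": [0, -0.6, 0], "turn": [0, 0, 0], "fingers": 0.25},
])

```text
clock: 14.17
eef_pos: [360.3, -325.6, 134.6]
tcp_rot: [-3.139, -0.001, 1.162]
contact_force: [-1.2, 0.1, -0.2]
opening: 0.883
grasp_force: 0.0
```

Emit:
play_rows([
  {"dp": [0, 0, 0], "turn": [0, 0, 0], "fingers": 0.25},
  {"dp": [0, 0, 0], "turn": [0, 0, 0], "fingers": 0.25},
  {"dp": [0, 0, 0], "turn": [0, 0, 0], "fingers": 0.25},
])

```text
clock: 14.42
eef_pos: [364.4, -328.3, 135.5]
tcp_rot: [3.14, 0.001, 1.162]
contact_force: [0.7, -0.1, 0.4]
opening: 0.75
grasp_force: 0.0
```

```bash
python3 - <<'E'
from h import *
f=r.grab_frame('wrist');save(f,'w5.png')
fs=r.grab_frame('scene')
print('M placed',blob(fs,(506,-389,28),29,False,16))
L=blob(f,(364.5,-327.5,18),20,True,44);print('L',L)
go(*L[2][:2],5)
E
```

```text
M placed (array([395.3, 272.7]), [11, 6, 14, 20, 224], array([ 507.6, -390.2,   29. ]))
L (array([315.3, 231.2]), [19, 17, 51, 57, 2277], array([ 364.6, -327.6,   20. ]))
from [ 364.7 -328.3  135.2] units x 0.016 y -0.010 z 3.255
```

View pics/w5.png

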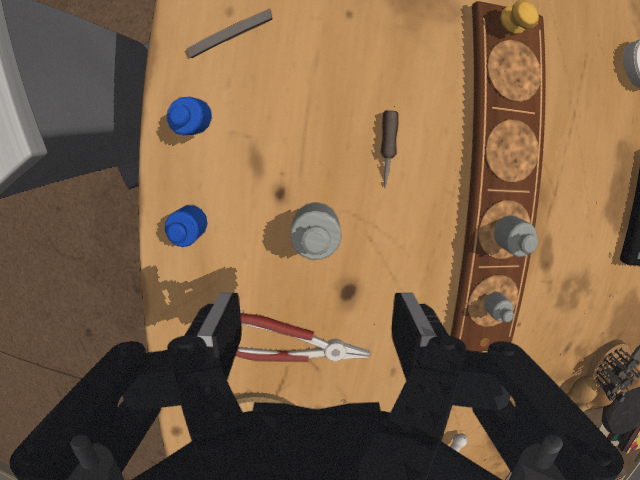

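Wrist picture: M and S stand on their discs at (516,236) and (499,307). L is at (316,231), right under the grasp, and the blue one at (186,226) is clear.

Emit:
play_rows([
  {"dp": [0, 0, 0.4], "turn": [0, 0, 0], "fingers": 0.25},
  {"dp": [0, 0, 0.8], "turn": [0, 0, 0], "fingers": 0.25},
  {"dp": [0, 0, 0.8], "turn": [0, 0, 0], "fingers": 0.25},
  {"dp": [0, 0, 0.7], "turn": [0, 0, 0], "fingers": 0.25},
  {"dp": [0, 0, 0.4], "turn": [0, 0, 0], "fingers": 0.25},
])

```text
clock: 14.93
eef_pos: [363.4, -327.0, 8.0]
tcp_rot: [-3.139, -0.001, 1.162]
contact_force: [-0.6, 0.0, 0.2]
opening: 0.749
grasp_force: 0.0
```

Emit:
play_rows([
  {"dp": [0, 0, 0.12], "turn": [0, 0, 0], "fingers": 0.25},
  {"dp": [0, 0, 0], "turn": [0, 0, 0], "fingers": 0.3},
  {"dp": [0, 0, 0], "turn": [0, 0, 0], "fingers": 0.4},
  {"dp": [0, 0, 0], "turn": [0, 0, 0], "fingers": 0.5},
  {"dp": [0, 0, 0], "turn": [0, 0, 0], "fingers": 0.6},
])

```text
clock: 15.35
eef_pos: [364.4, -328.3, 7.4]
tcp_rot: [3.14, 0.001, 1.162]
contact_force: [-1.2, 1.3, 9.7]
opening: 0.411
grasp_force: 34.1
```

Emit:
play_rows([
  {"dp": [0, 0, 0], "turn": [0, 0, 0], "fingers": 0.8},
  {"dp": [0, 0, 0], "turn": [0, 0, 0], "fingers": 1},
  {"dp": [0, 0, 0], "turn": [0, 0, 0], "fingers": 1},
  {"dp": [0, 0, 0], "turn": [0, 0, 0], "fingers": 1},
  {"dp": [0, 0, 0], "turn": [0, 0, 0], "fingers": 1},
])

```text
clock: 15.77
eef_pos: [364.4, -328.3, 7.5]
tcp_rot: [3.139, 0.001, 1.162]
contact_force: [-0.3, 0.5, 7.5]
opening: 0.411
grasp_force: 39.7
```

Emit:
play_rows([
  {"dp": [0, 0, -0.2], "turn": [0, 0, 0], "fingers": 1},
  {"dp": [0, 0, -0.6], "turn": [0, 0, 0], "fingers": 1},
  {"dp": [0, 0, -0.8], "turn": [0, 0, 0], "fingers": 1},
  {"dp": [0, 0, -0.8], "turn": [0, 0, 0], "fingers": 1},
  {"dp": [0, 0, -0.4], "turn": [0, 0, 0], "fingers": 1},
], force=50)

```text
clock: 16.18
eef_pos: [364.5, -328.4, 122.0]
tcp_rot: [3.138, 0.001, 1.162]
contact_force: [0.9, -1.2, -2.5]
opening: 0.403
grasp_force: 50.5
```

Emit:
play_rows([
  {"dp": [0.2, 0.48, 0], "turn": [0, 0, 0], "fingers": 1},
  {"dp": [0.35, 0.84, 0], "turn": [0, 0, 0], "fingers": 1},
  {"dp": [0.35, 0.84, 0], "turn": [0, 0, 0], "fingers": 1},
  {"dp": [0.35, 0.84, 0], "turn": [0, 0, 0], "fingers": 1},
  {"dp": [0.25, 0.6, 0], "turn": [0, 0, 0], "fingers": 1},
])

```text
clock: 16.6
eef_pos: [522.5, -329.8, 119.3]
tcp_rot: [3.139, 0.0, 1.162]
contact_force: [-0.2, -0.2, -3.0]
opening: 0.408
grasp_force: 50.7
```

Emit:
play_rows([
  {"dp": [0.115, 0.26, 0], "turn": [0, 0, 0], "fingers": 1},
  {"dp": [0, 0, 0], "turn": [0, 0, 0], "fingers": 1},
  {"dp": [0, 0, 0], "turn": [0, 0, 0], "fingers": 1},
  {"dp": [0, 0, 0], "turn": [0, 0, 0], "fingers": 1},
])

```text
clock: 16.93
eef_pos: [529.3, -329.4, 118.0]
tcp_rot: [-3.14, -0.0, 1.162]
contact_force: [0.6, 0.3, -2.8]
opening: 0.405
grasp_force: 50.6
```

```bash
python3 - <<'E'
from h import *
f=r.grab_frame('wrist');save(f,'w6.png')
for o in discs(f,[(531.8,-330.3,14),(557.2,-271.5,14)]):print(o)
go(531.8,-330.3,21.5)
e=r.sense()['eef_pos'];print(blob(f,e+[0,0,10],e[2]+10,True,45))
E
```

```text
(array([319., 233.]), (77, 61), array([ 532.2, -327.7,   14. ]))
(array([320.5, 143. ]), (78, 73), array([ 557.4, -271.9,   14. ]))
from [ 529.2 -329.6  118. ] units x 0.009 y 0.067 z 2.414
(array([315.1, 318.2]), [0, 0, 90, 90, 7279], array([ 529. , -329.5,  128. ]))
```

View pics/w6.png

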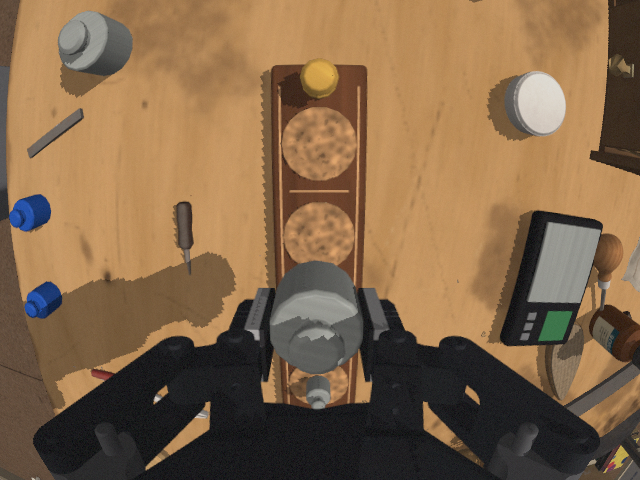

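Wrist picture: L is held upright at (317,317). Disc 2 at (319,235) is partly hidden, and disc 1 at (320,143) agrees with (557.4, -272). The brass knob is at (320,78). I'll shift +y slightly and lower.

Emit:
play_rows([
  {"dp": [0.02, 0.06, 0.5], "turn": [0, 0, 0], "fingers": 1},
  {"dp": [0, 0, 0.8], "turn": [0, 0, 0], "fingers": 1},
  {"dp": [0, 0, 0.7], "turn": [0, 0, 0], "fingers": 1},
  {"dp": [0, 0, 0.28], "turn": [0, 0, 0], "fingers": 1},
  {"dp": [0, 0, 0.06], "turn": [0, 0, 0], "fingers": 1},
])

```text
clock: 17.4
eef_pos: [530.8, -329.1, 22.2]
tcp_rot: [-3.137, -0.001, 1.161]
contact_force: [0.4, -0.5, -2.6]
opening: 0.403
grasp_force: 50.7
```

Emit:
play_rows([
  {"dp": [0, 0, 0], "turn": [0, 0, 0], "fingers": 1},
  {"dp": [0, 0, 0], "turn": [0, 0, 0], "fingers": 1},
  {"dp": [0, 0, 0.05], "turn": [0, 0, 0], "fingers": 1},
  {"dp": [0, 0, 0], "turn": [0, 0, 0], "fingers": 1},
  {"dp": [0, 0, 0], "turn": [0, 0, 0], "fingers": 1},
])

```text
clock: 17.82
eef_pos: [533.9, -330.3, 23.5]
tcp_rot: [3.14, 0.0, 1.162]
contact_force: [-0.2, 0.0, -2.4]
opening: 0.406
grasp_force: 50.7
```

Emit:
play_rows([
  {"dp": [0, 0, 0.03], "turn": [0, 0, 0], "fingers": 1},
  {"dp": [0, 0, 0], "turn": [0, 0, 0], "fingers": 1},
  {"dp": [0, 0, 0], "turn": [0, 0, 0], "fingers": 1},
])

```text
clock: 18.07
eef_pos: [533.6, -330.1, 21.6]
tcp_rot: [3.141, 0.0, 1.162]
contact_force: [-0.1, -1.0, 0.1]
opening: 0.403
grasp_force: 50.9
```

Emit:
play_rows([
  {"dp": [0, 0, 0.02], "turn": [0, 0, 0], "fingers": 1},
  {"dp": [0, 0, 0], "turn": [0, 0, 0], "fingers": 0.5},
  {"dp": [0, 0, 0], "turn": [0, 0, 0], "fingers": 0.3},
  {"dp": [0, 0, 0], "turn": [0, 0, 0], "fingers": 0},
  {"dp": [0, 0, 0], "turn": [0, 0, 0], "fingers": 0},
])

```text
clock: 18.48
eef_pos: [533.5, -330.0, 20.5]
tcp_rot: [3.142, 0.0, 1.162]
contact_force: [-0.5, 0.3, -0.4]
opening: 0.905
grasp_force: 0.0
```

Emit:
play_rows([
  {"dp": [0, 0, -0.3], "turn": [0, 0, 0], "fingers": 0},
  {"dp": [0, 0, -0.8], "turn": [0, 0, 0], "fingers": 0},
  {"dp": [0, 0, -0.9], "turn": [0, 0, 0], "fingers": 0},
  {"dp": [0, 0, -0.7], "turn": [0, 0, 0], "fingers": 0},
  {"dp": [0, 0, -0.3], "turn": [0, 0, 0], "fingers": 0},
])

```text
clock: 18.9
eef_pos: [535.2, -331.1, 145.6]
tcp_rot: [3.136, 0.001, 1.162]
contact_force: [1.7, 0.3, 0.0]
opening: 1.001
grasp_force: 0.0
```

Emit:
play_rows([
  {"dp": [0.4, -0.44, 0], "turn": [0, 0, 0], "fingers": 0},
  {"dp": [0.6, -0.66, 0], "turn": [0, 0, 0], "fingers": 0},
  {"dp": [0.6, -0.66, 0], "turn": [0, 0, 0], "fingers": 0},
  {"dp": [0.6, -0.66, 0], "turn": [0, 0, 0], "fingers": 0},
  {"dp": [0.6, -0.66, 0], "turn": [0, 0, 0], "fingers": 0.15},
])

```text
clock: 19.32
eef_pos: [463.7, -176.9, 140.5]
tcp_rot: [-3.141, -0.0, 1.161]
contact_force: [1.0, 0.1, 0.8]
opening: 0.888
grasp_force: 0.0
```

Emit:
play_rows([
  {"dp": [0.55, -0.6, 0], "turn": [0, 0, 0], "fingers": 0.15},
  {"dp": [0.36, -0.4, 0], "turn": [0, 0, 0], "fingers": 0.15},
  {"dp": [0, 0, 0], "turn": [0, 0, 0], "fingers": 0.15},
  {"dp": [0, 0, 0], "turn": [0, 0, 0], "fingers": 0.15},
  {"dp": [0, 0, 0], "turn": [0, 0, 0], "fingers": 0.15},
])

```text
clock: 19.73
eef_pos: [443.4, -129.3, 140.9]
tcp_rot: [3.14, 0.0, 1.162]
contact_force: [0.5, -0.7, -0.5]
opening: 0.851
grasp_force: 0.0
```

```bash
python3 - <<'E'
from h import *
f=r.grab_frame('wrist');save(f,'w7.png')
fs=r.grab_frame('scene')
print('L placed',blob(fs,(533,-330,32),34,False,20))
L=blob(f,(442.3,-129,22),25,True,55);print('XL',L)
go(*L[2][:2],6)
E
```

```text
L placed (array([378.8, 251.6]), [13, 8, 17, 24, 342], array([ 532.7, -330.3,   34. ]))
XL (array([315.1, 235.8]), [25, 25, 63, 70, 3437], array([ 441.9, -131.8,   25. ]))
from [ 443.4 -129.7  140.7] units x -0.063 y -0.015 z 3.367
```

View pics/w7.png

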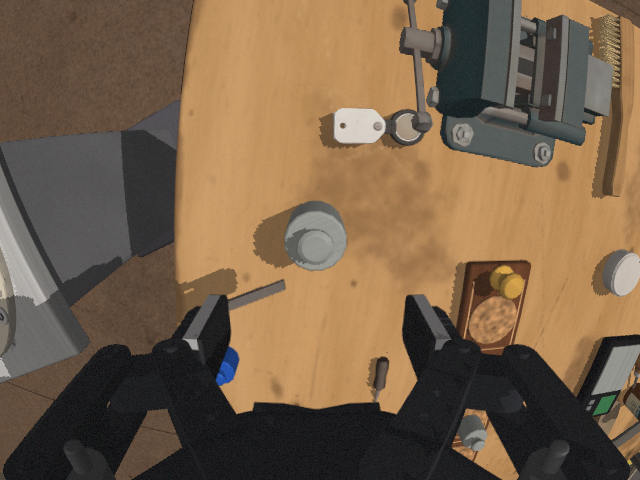

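Wrist picture: XL is at (315,236). The vice handle end at (423,122) and the flat bar at (255,295) are clear of the fingers. L is placed within 2 mm.

Emit:
play_rows([
  {"dp": [-0.04, 0, 0.4], "turn": [0, 0, 0], "fingers": 0.15},
  {"dp": [0, 0, 0.8], "turn": [0, 0, 0], "fingers": 0.15},
  {"dp": [0, 0, 0.8], "turn": [0, 0, 0], "fingers": 0.15},
  {"dp": [0, 0, 0.7], "turn": [0, 0, 0], "fingers": 0.15},
  {"dp": [0, 0, 0.45], "turn": [0, 0, 0], "fingers": 0.15},
])

```text
clock: 20.25
eef_pos: [441.3, -131.0, 12.0]
tcp_rot: [-3.14, 0.0, 1.161]
contact_force: [-1.4, -0.3, 0.2]
opening: 0.85
grasp_force: 0.0
```

Emit:
play_rows([
  {"dp": [0, 0, 0.17], "turn": [0, 0, 0], "fingers": 0.15},
  {"dp": [0, 0, 0], "turn": [0, 0, 0], "fingers": 0.2},
  {"dp": [0, 0, 0], "turn": [0, 0, 0], "fingers": 0.3},
  {"dp": [0, 0, 0], "turn": [0, 0, 0], "fingers": 0.4},
  {"dp": [0, 0, 0], "turn": [0, 0, 0], "fingers": 0.5},
])

```text
clock: 20.67
eef_pos: [442.8, -130.7, 8.9]
tcp_rot: [3.14, -0.0, 1.162]
contact_force: [-1.7, -1.7, 8.1]
opening: 0.512
grasp_force: 25.1
```

Emit:
play_rows([
  {"dp": [0, 0, 0], "turn": [0, 0, 0], "fingers": 0.7},
  {"dp": [0, 0, 0], "turn": [0, 0, 0], "fingers": 1},
  {"dp": [0, 0, 0], "turn": [0, 0, 0], "fingers": 1},
  {"dp": [0, 0, 0], "turn": [0, 0, 0], "fingers": 1},
  {"dp": [0, 0, 0], "turn": [0, 0, 0], "fingers": 1},
])

```text
clock: 21.08
eef_pos: [442.8, -130.7, 9.1]
tcp_rot: [3.139, -0.0, 1.162]
contact_force: [-1.3, -1.6, 4.9]
opening: 0.502
grasp_force: 50.0
```

Emit:
play_rows([
  {"dp": [0, 0, -0.2], "turn": [0, 0, 0], "fingers": 1},
  {"dp": [0, 0, -0.6], "turn": [0, 0, 0], "fingers": 1},
  {"dp": [0, 0, -0.8], "turn": [0, 0, 0], "fingers": 1},
  {"dp": [0, 0, -0.8], "turn": [0, 0, 0], "fingers": 1},
  {"dp": [0, 0, -0.4], "turn": [0, 0, 0], "fingers": 1},
], force=65)

```text
clock: 21.5
eef_pos: [443.2, -130.7, 123.7]
tcp_rot: [3.138, -0.0, 1.162]
contact_force: [1.7, -0.7, -4.1]
opening: 0.498
grasp_force: 67.6
```

Emit:
play_rows([
  {"dp": [-0.25, 0.48, 0], "turn": [0, 0, 0], "fingers": 1},
  {"dp": [-0.4, 0.77, 0], "turn": [0, 0, 0], "fingers": 1},
  {"dp": [-0.4, 0.77, 0], "turn": [0, 0, 0], "fingers": 1},
  {"dp": [-0.4, 0.77, 0], "turn": [0, 0, 0], "fingers": 1},
  {"dp": [-0.4, 0.77, 0], "turn": [0, 0, 0], "fingers": 1},
])

```text
clock: 21.92
eef_pos: [543.8, -256.0, 120.8]
tcp_rot: [3.141, -0.0, 1.162]
contact_force: [0.5, 0.7, -5.0]
opening: 0.496
grasp_force: 67.7
```

Emit:
play_rows([
  {"dp": [-0.25, 0.47, 0], "turn": [0, 0, 0], "fingers": 1},
  {"dp": [0, 0, 0], "turn": [0, 0, 0], "fingers": 1},
  {"dp": [0, 0, 0], "turn": [0, 0, 0], "fingers": 1},
  {"dp": [0, 0, 0], "turn": [0, 0, 0], "fingers": 1},
])

```text
clock: 22.25
eef_pos: [555.4, -270.8, 119.7]
tcp_rot: [-3.14, -0.0, 1.162]
contact_force: [-0.7, 0.8, -4.4]
opening: 0.496
grasp_force: 67.7
```

```bash
python3 - <<'E'
from h import *
f=r.grab_frame('wrist');save(f,'w8.png')
go(557.2,-271.8,23.1)
q=onz(f,*proj(f,(571.5,-234,38),True),38,True);print(proj(f,(573.9,-233.2,38),True),proj(f,(557.2,-271.8,14),True))
E
```

```text
from [ 555.4 -270.6  119.8] units x -0.010 y 0.054 z 2.417
[319.28676493 180.87492865] [318.95114653 236.39508128]
```

View pics/w8.png

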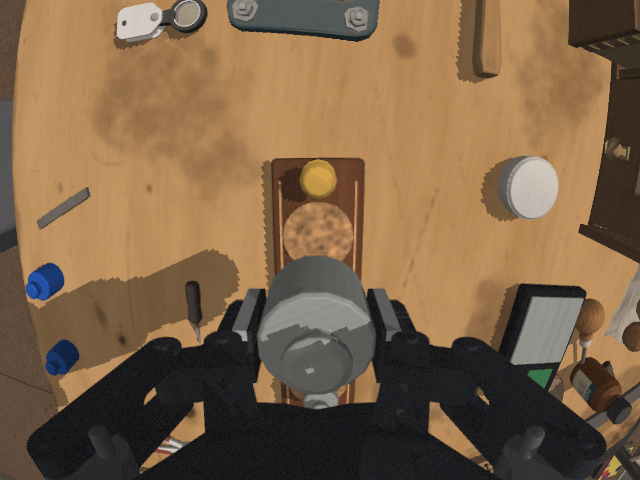

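Wrist picture: XL is held upright at (317,325). The knob at (318,179) is within 2 px of the prediction (319,181), so the position is good.

Emit:
play_rows([
  {"dp": [0, 0.03, 0.5], "turn": [0, 0, 0], "fingers": 1},
  {"dp": [0, 0, 0.8], "turn": [0, 0, 0], "fingers": 1},
  {"dp": [0, 0, 0.7], "turn": [0, 0, 0], "fingers": 1},
  {"dp": [0, 0, 0.27], "turn": [0, 0, 0], "fingers": 1},
  {"dp": [0, 0, 0.06], "turn": [0, 0, 0], "fingers": 1},
])

```text
clock: 22.72
eef_pos: [555.4, -270.4, 24.4]
tcp_rot: [-3.137, -0.0, 1.162]
contact_force: [-0.5, 0.5, -4.8]
opening: 0.494
grasp_force: 67.7
```

Emit:
play_rows([
  {"dp": [0, 0, 0], "turn": [0, 0, 0], "fingers": 1},
  {"dp": [0, 0, 0], "turn": [0, 0, 0], "fingers": 1},
  {"dp": [0, 0, 0.04], "turn": [0, 0, 0], "fingers": 1},
  {"dp": [0, 0, 0], "turn": [0, 0, 0], "fingers": 1},
  {"dp": [0, 0, 0], "turn": [0, 0, 0], "fingers": 1},
])

```text
clock: 23.13
eef_pos: [558.2, -272.3, 25.9]
tcp_rot: [3.14, 0.0, 1.162]
contact_force: [-0.3, -0.4, -4.9]
opening: 0.496
grasp_force: 67.7
```

Emit:
play_rows([
  {"dp": [0, 0, 0.03], "turn": [0, 0, 0], "fingers": 1},
  {"dp": [0, 0, 0], "turn": [0, 0, 0], "fingers": 1},
  {"dp": [0, 0, 0], "turn": [0, 0, 0], "fingers": 1},
])

```text
clock: 23.38
eef_pos: [557.6, -272.1, 23.8]
tcp_rot: [3.142, 0.0, 1.162]
contact_force: [1.0, 0.1, -5.1]
opening: 0.496
grasp_force: 67.7
```

Emit:
play_rows([
  {"dp": [0, 0, 0.03], "turn": [0, 0, 0], "fingers": 1},
  {"dp": [0, 0, 0], "turn": [0, 0, 0], "fingers": 1},
  {"dp": [0, 0, 0], "turn": [0, 0, 0], "fingers": 1},
])

```text
clock: 23.63
eef_pos: [557.8, -272.1, 23.2]
tcp_rot: [3.141, 0.0, 1.162]
contact_force: [-1.8, 0.5, 5.5]
opening: 0.497
grasp_force: 69.1
```

Contact. Next: release, rise and back off toward the robot side.

Emit:
play_rows([
  {"dp": [0, 0, 0], "turn": [0, 0, 0], "fingers": 0.4},
  {"dp": [0, 0, 0], "turn": [0, 0, 0], "fingers": 0.2},
  {"dp": [0, 0, 0], "turn": [0, 0, 0], "fingers": 0},
  {"dp": [0, 0, 0], "turn": [0, 0, 0], "fingers": 0},
  {"dp": [0, 0, 0], "turn": [0, 0, 0], "fingers": 0},
])

```text
clock: 24.05
eef_pos: [557.8, -272.1, 22.5]
tcp_rot: [3.141, 0.0, 1.162]
contact_force: [0.3, -0.1, 0.4]
opening: 0.999
grasp_force: 0.0
```

Emit:
play_rows([
  {"dp": [0, 0, -0.3], "turn": [0, 0, 0], "fingers": 0},
  {"dp": [0, 0, -0.8], "turn": [0, 0, 0], "fingers": 0},
  {"dp": [0, 0, -0.9], "turn": [0, 0, 0], "fingers": 0},
  {"dp": [0, 0, -0.8], "turn": [0, 0, 0], "fingers": 0},
  {"dp": [0, 0, -0.4], "turn": [0, 0, 0], "fingers": 0},
])

```text
clock: 24.47
eef_pos: [559.3, -272.9, 155.6]
tcp_rot: [3.136, 0.0, 1.162]
contact_force: [1.4, -0.5, -0.9]
opening: 1.003
grasp_force: 0.0
```

Emit:
play_rows([
  {"dp": [0, -0.8, 0], "turn": [0, 0, 0], "fingers": 0},
  {"dp": [0, -0.9, 0], "turn": [0, 0, 0], "fingers": 0},
  {"dp": [0, -0.9, 0], "turn": [0, 0, 0], "fingers": 0},
  {"dp": [0, -0.6, 0], "turn": [0, 0, 0], "fingers": 0},
  {"dp": [0, 0, 0], "turn": [0, 0, 0], "fingers": 0},
])

```text
clock: 24.88
eef_pos: [435.4, -218.9, 150.7]
tcp_rot: [-3.138, -0.0, 1.162]
contact_force: [0.0, 0.0, -0.0]
opening: 1.0
grasp_force: 0.0
```

Emit:
play_rows([
  {"dp": [0, 0, 0], "turn": [0, 0, 0], "fingers": 0},
  {"dp": [0, 0, 0], "turn": [0, 0, 0], "fingers": 0},
  {"dp": [0, 0, 0], "turn": [0, 0, 0], "fingers": 0},
])

```text
clock: 25.13
eef_pos: [441.6, -221.8, 151.1]
tcp_rot: [3.14, 0.0, 1.162]
contact_force: [1.1, -0.1, 0.5]
opening: 0.997
grasp_force: 0.0
```

```bash
python3 - <<'E'
from h import *
fs=r.grab_frame('scene');c=fs['pixels'][200:330,320:460,::-1]
cv2.imwrite('pics/end.png',cv2.resize(c,None,fx=4,fy=4,interpolation=2))
D=[(557.2,-271.8),(531.8,-330.4),(506.4,-389),(480.5,-447.5)]
for d,h,w in zip(D,(40,34,29,25),(24,20,16,14)): print(d,blob(fs,(*d,h-2),h,False,w)[2])
E
```

```text
(557.2, -271.8) [ 547.1 -293.4   40. ]
(531.8, -330.4) [ 538.5 -311.6   34. ]
(506.4, -389) [ 507.6 -390.3   29. ]
(480.5, -447.5) [ 481.2 -446.2   25. ]
```

View pics/end.png

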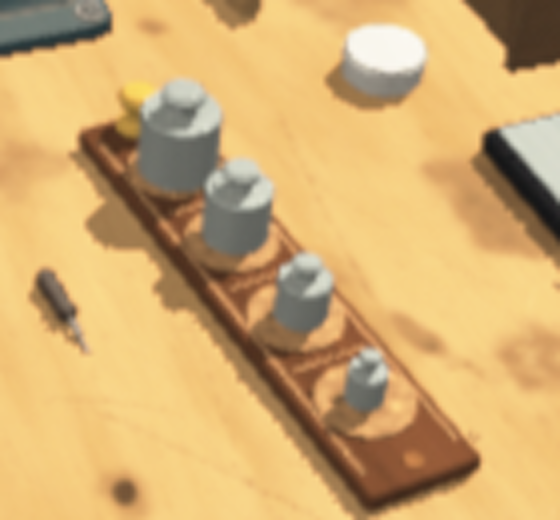

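The picture shows all four standing upright on their discs in size order: XL (178,140) by the knob, L (238,210), M (303,295), S (366,380). The XL and L masks merge here, but both were released within about 2 mm of their disc centres. I'll hand in.

```bash
python3 -c "
from rig import r
print(r.sign_off())"
```

```text
the job is handed in; nothing more can be done
None
```

I handed the job in at about 25 s: all four weights stand upright on their cork discs in size order, XL next to the brass knob, each within about 3 mm of centre by my measurements; the judge's result was not shown.

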